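Unpin the acrylic bin and lift it level

TASK

Draw the red-headed locking pin straight out of the clevis beside the clear acrylic bin and lay its shank down in the open-topped side notch of the dock, letting go of it there while the bin still sits in the dock. Then take the bin by its wooden handle, lift it straight up about 100 mm clear of the dock with the amber jar standing upright inside, and finish while still holding it there in the air, steady and level. Leave the mug, the funnel and the measuring spoon where they are.

Things in the scene. Friction and masses are not known exactly. Their poses are not given: they have to be found in the camera images.
- dock: Fixed dock on the white perforated shelf ledge (ledge top 30 mm above the work surface). Grey base plate 130 x 340 x 6 mm; origin on the ledge top under the middle of the seated bin; z up, x runs across the bin, y along the bin. The base plate reaches from y = -240 to +100 mm. The bin stands on the base plate between steel guides 20 mm high (above the ledge) with 3 mm play. The clevis and then the notch lie off the bin's -y end.
- bore (a point): Middle of the clevis, at the height of the resting pin's axis; axes as the dock's. At dock (-30, -135, 43.5) mm. Two steel cheeks, each 8 mm thick, 36 mm wide in y, top 62 mm above the ledge, outer faces 15 mm either side of this point along x, each with an 11 mm square bore along x. The bin's upright blue tongue, 6 mm thick, stands between them (4 mm play each side) with a 15 mm square hole, so the pin blocks lifting.
- notch (a point): Middle of the parked pin's axis in the notch: a steel channel 40 mm long along the dock's x, open at the top and both ends, 14 mm wide inside, 6 mm walls rising 14 mm above this point, floor 4 mm below this point (the pin's radius). At dock (-30, -205, 36) mm; axes as the dock's. A pin laid with its shank middle here is parked, its head hanging out on the -x side.
- pin_head (a point): Centre of the pin's red block head, 36 mm long in x, 16 mm wide in y, 20 mm high. The pin's x axis runs from head to tip. At the start the pin lies in the bores parallel to the dock's x with the head on the -x side, 4 mm off the cheek; it is drawn along the dock's -x and needs 50 mm to come clear. Loose, about 35 g.
- pin_shank (a point): Middle of the pin's round steel shank, 8 mm in diameter, 50 mm long, 43 mm from the head's centre along +x of the pin. Same axes.
- bin_handle (a point): Centre of the bin's wooden handle bar, 14 mm wide (x), 18 mm high, 160 mm long in y, on two upright aluminium end posts. Axes as the bin's, parallel to the dock's while seated. The bin (100 x 160 mm, walls 60 mm high, clear with blue rim) has its underside 110 mm below this point; seated, this point is 116 mm above the ledge. Bin about 0.35 kg; lifts straight up.
- jar_center (a point): Centre of the closed amber glass jar, 48 mm in diameter, 60 mm high, about 0.15 kg (mass varies), standing loose on the bin's floor, up to 30 mm either side of the middle along y.
- mug: Orange mug, 80 mm in diameter, 90 mm high, handle at its +y; origin under its centre. Leave alone.
- funnel: Small green plastic funnel standing mouth down, 86 mm in diameter, 85 mm high; origin under its centre. Leave alone.
- spoon: Stainless measuring spoon lying flat on the ledge, 140 mm long in its x, 40 mm wide at the bowl (its -x end), 14 mm high; origin under its middle. Leave alone.
Mind the look-alikes: they are no part of the job. Leave any purple look-alike of the part that bears jar_center alone.

How it is judged:
By the outcome, as a careful person would: the job done as asked, in the order asked, and still so for the second after the job is handed in, while the arm keeps its last pose, push and grip.
It also fails if it takes over 51 s, if anything falls off the work surface, if the arm or the gripper's body presses on something with over 40 N, if the wrist force passes 120 N, or if a joint passes its speed limit or range.

ROBOT

A 7-joint arm with a two-finger parallel gripper is mounted at the origin on the work surface. World frame = base frame: x ahead of the robot, y to its left, z up, the work surface at z = 0. Lengths are in m, angles in rad, forces in N, time in s.
With the tool pointing down it reaches from about 0.35 to 0.9 m from the base axis. Payload 7.2 kg.
Tool frame: the origin (TCP) lies between the finger pads; the fingertips stand 19 mm ahead of it and the grasp point (between the pads) is the TCP (bot.nose_length is the distance from the TCP to the fingertips, in m); z points along the fingers, x is the direction in which the jaws open and shut, and the axes are right-handed (so a half turn about z gives the same grasp; the last joint's range is limited). The gripper opens to 88 mm and grips with 3 to 60 N. Pads are 20 mm wide; open, the fingers measure 115 mm over their backs; the gripper's body (75 mm by 178 mm) begins 61 mm behind the grasp point.
Start: joints at [-1.205, 0.411, -0.013, 1.596, 0.006, 1.134, -0.082], TCP at [0.263, 0.567, 0.242] pointing down, gripper open.
Joint ranges: [-2.95, 2.95], [-0.29, 1.99], [-1.47, 1.44], [0.14, 2.54], [-1.03, 4.17], [0.13, 1.85], [-2.86, 2.86]. Speed limits (rad/s): [2.39, 2.39, 3.01, 3.01, 3.14, 3.14, 3.14].

INTERFACE

Orientations are given as a rotation vector (axis times angle).
In Python, from workcell import bot, let_go, close, solver, eyes, ticket, monitor gives the robot as it stands. Calls block until the motion is done:
- bot.move_ptp(position, orientation): joint-space move of the TCP to a pose.
- bot.movel(position, orientation=None, speed=0.15): straight line of the TCP; orientation=None keeps the orientation; speed is the mean speed in m/s.
- bot.move_joints(angles): joint-space move.
- let_go() and close(effort=None): open the fingers fully, or close them until they stop; effort is the grip in N (None keeps the last).
- bot.hold(seconds).
- solver.inverse_kinematics(position, orientation): joint angles nearest the present ones, or None.
- eyes.get_image(name): name is "scene" or "top" or "wrist"; returns a dict with "frame" (400x640x3 uint8, blue, green, red), "z_map" (400x640 float32, m along the optical axis (not along the pixel's ray), 0 where there is no reading), "fx", "fy", "cx", "cy" (pixels), "distortion" ([k1, k2, p1, p2, k3] as OpenCV has them; the pictures are not rectified), "R" (3x3) and "t" (3): a world point X has camera coordinates R X + t; the wrist camera has in their place "T_tool_cam" (4x4, takes a point from camera to tool coordinates, whose origin is the TCP and whose axes are the tool frame's). Camera axes: x right, y down, z forward; pixel columns grow to the right and rows downward; lengths in m; the calibration is good to about 2 mm. A picture is of the moment at which its call begins: read the wrist's pose just before it.
A pose or a line that the arm cannot do raises bot.IKError and nothing moves.
- ticket.finish_job(): hands the job in, once; it reports no verdict.
Readings, each from a call of its own:
- monitor.current_t(): time.
- monitor.current_joint_pos(): joint angles.
- monitor.current_qd(): joint speeds.
- monitor.current_tau(): joint torques, N m.
- monitor.current_ee_pos(): TCP position.
- monitor.current_ee_rot(): TCP orientation.
- monitor.current_force(): force on the tool from outside, world axes, zero at the start.
- monitor.current_wrist_torque(): the same for the moment, N m.
- monitor.current_gripper_width(): finger opening in m.
Only numpy, scipy, OpenCV 4.12 (cv2) and the standard library are available. Lean on these libraries where they do the work, as an engineer would, in place of code of your own. Each camera call takes 0.05 s, during which the arm holds its last target.

## Working session

There is one attempt and no reset: what is moved stays moved. The work goes in short steps, each a Python script; the robot and the scene stay as the last script left them, time stands still between calls to the robot, and variables do not carry over. Pictures are saved under pics/ and viewed, and the job is handed in when it is done.

```bash
ls; mkdir -p pics
python3 - <<'E'
from workcell import bot, eyes, monitor
import cv2, numpy as np, pickle
print(monitor.current_t(), monitor.current_ee_pos(), monitor.current_ee_rot(), monitor.current_gripper_width())
for n in ["scene","top"]:
    d=eyes.get_image(n); pickle.dump(d,open(f'pics/{n}0.pkl','wb')); cv2.imwrite(f'pics/{n}0.png',d['frame'])
    print(n,d['fx'],d['fy'],d['cx'],d['cy'],d['distortion'],d['R'],d['t'],(d['z_map']>0).mean())
E
```

```text
pics
0.0 [0.26252961 0.56667616 0.24082204] [ 2.64660904e+00  1.69089088e+00 -2.00363479e-03] 0.08767467717244501
scene 516.1349319291555 516.1349319291555 327.9563139397206 200.31513501794336 [-0.03552024  0.          0.          0.          0.        ] [[ 0.79393174  0.60770303 -0.01922034]
 [ 0.33369668 -0.46194676 -0.82173701]
 [-0.50825085  0.64598933 -0.56954267]] [-0.50831532 -0.05227413  1.33824889] 0.99569921875
top 389.0108299405555 389.0108299405555 320.60919641458133 203.75372685598475 [0.0093397 0.        0.        0.        0.       ] [[-0.02178115 -0.99942322  0.02605407]
 [-0.98796511  0.01752511 -0.15368089]
 [ 0.15313565 -0.02908786 -0.98777698]] [0.10721209 0.56761008 0.75515292] 0.99605078125
```

View pics/scene0.png

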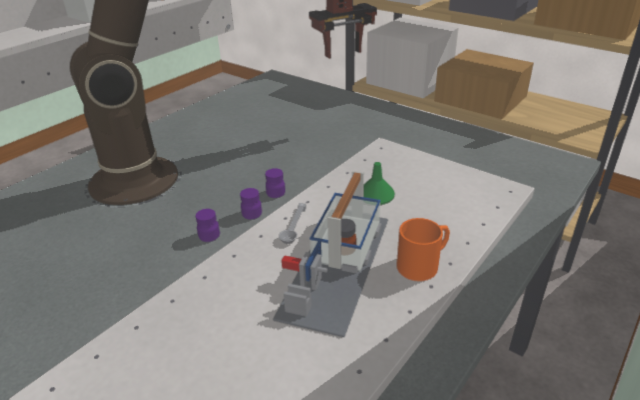

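View pics/top0.png

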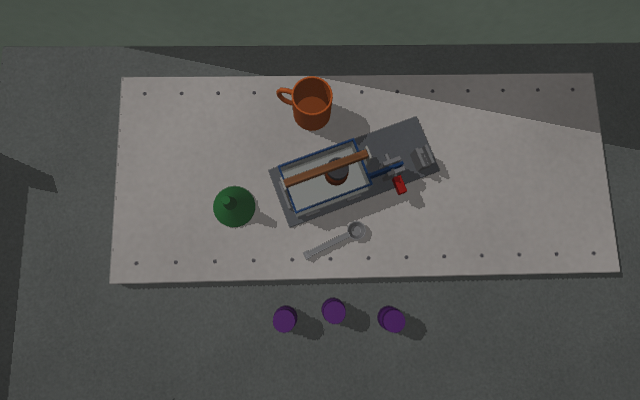

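The scene view (1st) shows the red pin head at (291,263), clevis and notch at (300,295), and the bin handle at (348,195). The mug is at (420,248), funnel (378,185), spoon (293,222). The top view shows the red head at (399,185), handle from (285,184) to (368,154), and notch at (426,158). 

Candidates that could be confused:
- **Pin:** the only red block is at scene (291,263) / top (399,185). The jar's red-brown label at scene (347,240) is not it.
- **Jar:** the amber jar in the bin is at scene (345,235) / top (336,171). The purple look-alikes are at scene (207,225), (250,204), (275,183), and I leave them alone.

```bash
cat > h.py <<'E'
import cv2, numpy as np, pickle
from scipy.spatial.transform import Rotation as Ro
def pose(d):
    if 'R' in d: return np.array(d['R']),np.array(d['t'])
    T=d['T_wt']@np.array(d['T_tool_cam']); R=T[:3,:3].T; return R,-R@T[:3,3]
def K(d): return np.array([[d['fx'],0,d['cx']],[0,d['fy'],d['cy']],[0,0,1.]])
def rays(d,px):
    R,t=pose(d); p=cv2.undistortPoints(np.array(px,float).reshape(-1,1,2),K(d),np.array(d['distortion'],float)).reshape(-1,2)
    v=np.c_[p,np.ones(len(p))]@R; return -R.T@t, v
def plane(d,px,z):
    o,v=rays(d,px); return o+v*((z-o[2])/v[:,2])[:,None]
def tri(d1,p1,d2,p2):
    o1,v1=rays(d1,[p1]);o2,v2=rays(d2,[p2]);v1=v1[0]/np.linalg.norm(v1);v2=v2[0]/np.linalg.norm(v2)
    s=np.linalg.lstsq(np.c_[v1,-v2],o2-o1,rcond=None)[0]; a=o1+s[0]*v1;b=o2+s[1]*v2
    return (a+b)/2,np.linalg.norm(a-b)
def zpt(d,mask):
    R,t=pose(d); v,u=np.nonzero(mask&(d['z_map']>0)); p=cv2.undistortPoints(np.c_[u,v].astype(float).reshape(-1,1,2),K(d),np.array(d['distortion'],float)).reshape(-1,2)
    z=d['z_map'][v,u].astype(float); return (np.c_[p,np.ones(len(p))]*z[:,None]-t)@R
def proj(d,X):
    R,t=pose(d); return cv2.projectPoints(np.array(X,float).reshape(-1,1,3),cv2.Rodrigues(R)[0],t,K(d),np.array(d['distortion'],float))[0].reshape(-1,2)
def hsv(d,lo,hi):
    h=cv2.cvtColor(d['frame'],cv2.COLOR_BGR2HSV); return cv2.inRange(h,np.array(lo),np.array(hi))>0
def red(d):
    h=cv2.cvtColor(d['frame'],cv2.COLOR_BGR2HSV); m=((h[...,0]<4)|(h[...,0]>174))&(h[...,1]>180)&(h[...,2]>80)
    n,l,s,c=cv2.connectedComponentsWithStats(m.astype(np.uint8)); i=1+np.argmax(s[1:,4]); return l==i,c[i],s[i]
def shot(name,tag):
    from workcell import eyes,monitor
    T=np.eye(4);T[:3,3]=monitor.current_ee_pos();T[:3,:3]=Ro.from_rotvec(monitor.current_ee_rot()).as_matrix()
    d=eyes.get_image(name)
    if name=='wrist': d['T_wt']=T
    pickle.dump(d,open(f'pics/{tag}.pkl','wb'));cv2.imwrite(f'pics/{tag}.png',d['frame']); return d
def load(t): return pickle.load(open(f'pics/{t}.pkl','rb'))
E
python3 - <<'E'
from h import *
S=load('scene0');T=load('top0')
for d in (S,T):
    m,c,s=red(d); print('red',c,s); P=zpt(d,m); print(' zmap med',np.median(P,0),P.max(0),P.min(0))
ms,mt=red(S)[1],red(T)[1]; print(tri(S,ms,T,mt))
# handle: brown
for d,lo,nm in((T,(5,100,60),'T'),(S,(5,90,60),'S')):
    m=hsv(d,lo,(16,230,230)); n,l,s,c=cv2.connectedComponentsWithStats(m.astype(np.uint8))
    for i in np.argsort(-s[1:,4])[:5]+1:
        P=zpt(d,l==i); print(nm,s[i],c[i],np.median(P,0))
c=cv2.resize(S['frame'][160:340,240:440],None,fx=4,fy=4,interpolation=cv2.INTER_CUBIC)[:600]; cv2.imwrite('pics/c1.png',cv2.resize(S['frame'][180:330,250:450],None,fx=4,fy=4))
E
```

```text
Traceback (most recent call last):
  File "h.py", line 25, in red
    n,l,s,c=cv2.connectedComponentsWithStats(m.astype(np.uint8)); i=1+np.argmax(s[1:,4]); return l==i,c[i],s[i]
                                                                      ~~~~~~~~~^^^^^^^^^
ValueError: attempt to get argmax of an empty sequence
```

```bash
sed -i 's/s\[...,1\]>180)/X/; s/(h\[...,1\]>180)&(h\[...,2\]>80)/(h[...,1]>150)\&(h[...,2]>70)/; s/h\[...,0\]<4)/h[...,0]<5)/' h.py
python3 - <<'E'
from h import *
S=load('scene0');T=load('top0')
cv2.imwrite('pics/c1.png',cv2.resize(S['frame'][180:330,250:450],None,fx=4,fy=4))
for d,p in((S,(291,263)),(T,(399,185)),(T,(305,180)),(S,(345,200)),(T,(312,100)),(S,(345,240))):
    print(p,cv2.cvtColor(d['frame'],cv2.COLOR_BGR2HSV)[p[1]-1:p[1]+2,p[0]].tolist())
for d in (S,T):
    m,c,s=red(d); print('red',c,s); P=zpt(d,m); print(' zmap med',np.median(P,0),P.max(0),P.min(0))
print(tri(S,red(S)[1],T,red(T)[1]))
for d,lo,nm in((T,(5,100,60),'T'),(S,(5,90,60),'S')):
    m=hsv(d,lo,(16,230,230)); n,l,s,c=cv2.connectedComponentsWithStats(m.astype(np.uint8))
    for i in np.argsort(-s[1:,4])[:5]+1:
        P=zpt(d,l==i); print(nm,s[i],c[i],np.median(P,0))
E
```

```text
(291, 263) [[1, 164, 145], [1, 156, 131], [0, 151, 128]]
(399, 185) [[1, 204, 120], [1, 204, 121], [1, 204, 121]]
(305, 180) [[11, 127, 58], [10, 145, 44], [45, 5, 108]]
(345, 200) [[12, 125, 133], [12, 126, 134], [12, 126, 136]]
(312, 100) [[10, 193, 103], [10, 191, 104], [10, 196, 103]]
(345, 240) [[8, 137, 99], [8, 138, 100], [8, 135, 102]]
red [290.24305556 262.33333333] [283 257  16  12 144]
 zmap med [ 0.60423323 -0.06530378  0.08201932] [ 0.62056072 -0.05423011  0.08630051] [ 0.58892269 -0.07242377  0.07014929]
red [399.55405405 184.34459459] [394 175  13  19 148]
 zmap med [ 0.59806729 -0.0590346   0.08279712] [ 0.61869621 -0.04852661  0.08641893] [ 0.58205415 -0.07182395  0.06949059]
(array([ 0.60091368, -0.0608867 ,  0.07553924]), np.float64(0.0003691617762310312))
T [ 276   76   57   55 1975] [309.43443038 101.86227848] [0.78639075 0.11351526 0.07570897]
T [284 149  84  38 634] [325.40536278 167.47160883] [0.61726494 0.08988854 0.154478  ]
T [325 173   8   8  21] [328.23809524 177.14285714] [0.61801459 0.0808497  0.07178475]
S [ 434   50   99   69 3560] [482.43932584  82.5244382 ] [ 0.38362893  1.32026292 -0.08408814]
S [ 397  218   53   63 2556] [420.1627543  247.94522692] [0.78049202 0.09280926 0.0884276 ]
S [   0  114   88   50 1347] [ 41.86117298 138.0237565 ] [-1.9527052   0.52795053 -0.6975263 ]
S [ 143   61  118   42 1311] [196.61632342  78.5713196 ] [-1.94730871  1.70218644 -0.69508291]
S [536   0  68  34 805] [569.62111801  15.35279503] [0.67526158 1.31134188 0.22595271]
```

View pics/c1.png

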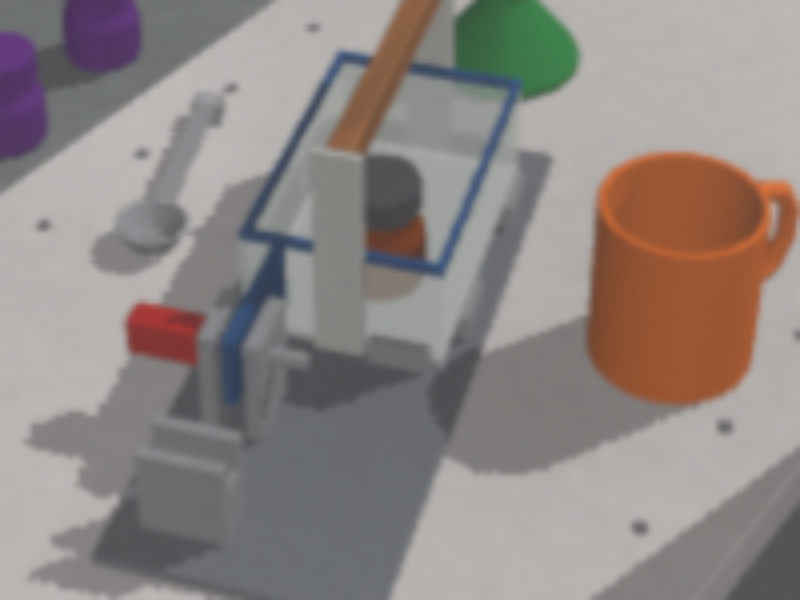

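The crop confirms the choice: a red block head beside the cheek with its shank passing through the blue tongue (shank tip visible at crop (295,357)). Next is the dock frame from the handle and head.

Run:
```python
from h import *
from workcell import solver
S=load('scene0');T=load('top0')
m=hsv(T,(5,100,30),(18,230,230));n,l,s,c=cv2.connectedComponentsWithStats(m.astype(np.uint8))
i=l[157,350]; px=np.argwhere(l==i)[:,::-1]; print(s[i])
W=plane(T,px,0.155)[:,:2]; (cx,cy),(w,h),a=cv2.minAreaRect(W.astype(np.float32)*1000); print('rect',cx,cy,w,h,a)
u,sv,vt=np.linalg.svd(W-W.mean(0)); d=vt[0]; print('handle dir',d,W.mean(0),np.degrees(np.arctan2(d[1],d[0])))
# dock y = from notch to handle: +world y side
y=d if d[1]>0 else -d; x=np.array([y[1],-y[0]]); yaw=np.arctan2(x[1],x[0]); print('yaw',np.degrees(yaw))
R=np.c_[x,y]; O=np.array([cx,cy])/1000; print('origin',O,'pred head',O+R@[-.067,-.135])
head=tri(S,red(S)[1],T,red(T)[1])[0]
mt=red(T)[0]; print('head from top mask plane z.0835', plane(T,[red(T)[1]],0.0835))
for yy in(yaw,):
  for k in(0,90,-90,180):
    q=Ro.from_euler('z',yy+np.radians(k))*Ro.from_euler('x',np.pi)
    for P in([*(O+R@[-.067,-.135]),.0735],[*(O+R@[-.073,-.205]),.066],[*O,.146],[*O,.25],[*(O+R@[-.13,-.135]),.15]):
        j=solver.inverse_kinematics(P,q.as_rotvec()); print(k,None if j is None else np.round(j,2))
from workcell import eyes
print(eyes.get_image('wrist')['T_tool_cam'])
```

```text
[284 149  84  38 859]
rect 603.7396240234375 83.50775909423828 43.48932647705078 158.02767944335938 20.15899085998535
handle dir [ 0.32567232 -0.9454827 ] [0.61372747 0.0863201 ] -70.99368802547768
yaw 19.00631197452232
origin [0.60373962 0.08350776] pred head [ 0.58435805 -0.06595245]
head from top mask plane z.0835 [[ 0.5991628  -0.05911334  0.0835    ]]
0 [-0.31  0.58  0.47  1.87 -0.36  0.78  0.69]
0 [-0.22  0.64  0.52  1.8  -0.42  0.81  0.83]
0 [-0.55  0.51  0.47  1.76 -0.28  0.94  0.36]
0 [-0.57  0.4   0.48  1.65 -0.2   1.14  0.29]
0 [-0.42  0.4   0.63  1.95 -0.3   0.88  0.7 ]
90 [-0.14  0.55  0.24  1.85 -0.18  0.76  2.09]
90 [-0.06  0.6   0.28  1.79 -0.23  0.78  2.24]
90 [-0.29  0.48  0.1   1.74 -0.06  0.92  1.74]
90 [-0.34  0.38  0.17  1.64 -0.07  1.13  1.75]
90 [-0.28  0.37  0.44  1.95 -0.21  0.87  2.18]
-90 [-0.48  0.64  0.72  1.88 -0.56  0.83 -0.71]
-90 [-0.36  0.7   0.73  1.81 -0.6   0.87 -0.58]
-90 [-0.65  0.54  0.61  1.77 -0.37  0.95 -1.13]
-90 [-0.68  0.42  0.64  1.66 -0.27  1.15 -1.21]
-90 [-0.52  0.44  0.78  1.96 -0.39  0.9  -0.78]
180 [-0.74  0.95  1.24  1.89 -1.02  1.13 -1.89]
180 [-0.52  0.85  1.03  1.82 -0.87  1.01 -1.93]
180 [-0.98  0.84  1.25  1.79 -0.86  1.19 -2.27]
180 [-1.    0.67  1.26  1.68 -0.66  1.29 -2.42]
180 [-0.78  0.69  1.26  1.97 -0.76  1.07 -1.99]
[[ 9.99999974e-01  1.18343385e-04  1.93884331e-04 -4.52702718e-04]
 [-1.62743056e-04  9.68739048e-01  2.48081901e-01 -6.73230940e-02]
 [-1.58464470e-04 -2.48081926e-01  9.68739043e-01 -1.42784051e-01]
 [ 0.00000000e+00  0.00000000e+00  0.00000000e+00  1.00000000e+00]]
```

```bash
cat >> h.py <<'E'
def qd(yaw,k): return (Ro.from_euler('z',yaw+np.radians(k))*Ro.from_euler('x',np.pi)).as_rotvec()
E
python3 - <<'E'
from h import *
from workcell import bot,monitor
q=qd(np.radians(18),90)
bot.move_ptp([0.58,-0.06,0.27],q); print(monitor.current_t()); d=shot('wrist','w1'); print(d['fx'],d['cx'],d['cy'],d['distortion'],d['T_wt'][:3,3])
bot.move_ptp([0.57,0.05,0.27],q); print(monitor.current_t()); d=shot('wrist','w2')
E
```

```text
2.6417
297.4003038699219 319.685656874833 203.8040710146213 [0.00943146 0.         0.         0.         0.        ] [ 0.58012439 -0.05898626  0.26989103]
3.2083
```

View pics/w1.png

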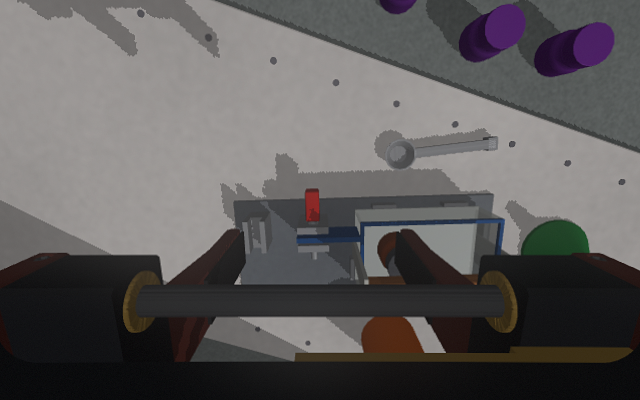

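View pics/w2.png

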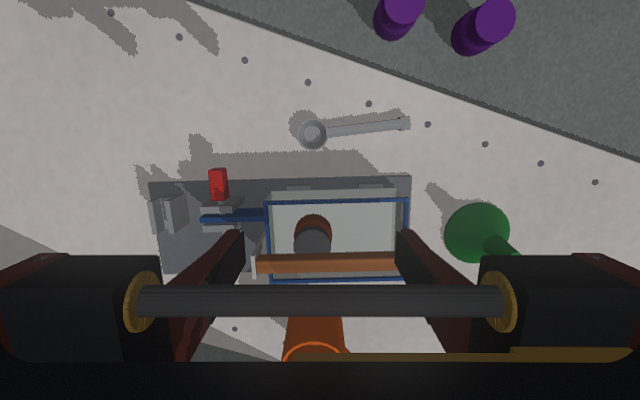

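In w1 the red head is at (313,205), notch (258,235), clevis (313,238), and plate corners (235,202)/(493,194). In w2 the head is at (218,184), the handle bar runs (257,264) to (395,262), the jar is at (313,237), and plate corners are (150,183)/(411,175).

Run:
```python
from h import *
w1=load('w1');w2=load('w2');S=load('scene0');T=load('top0')
def ends(d,a,b,z=.036): 
    P=plane(d,[a,b],z); e=(P[1]-P[0])[:2]; return P[:,:2].round(4).tolist(),np.linalg.norm(e),np.degrees(np.arctan2(-e[0],e[1]))
print(ends(w1,(235,202),(493,194)),ends(w2,(150,183),(411,175)))
print('corner tri',tri(w1,(235,202),w2,(150,183)),tri(w1,(493,194),w2,(411,175)))
# subpixel plate -x edge: max vertical gradient per column
for d,c0,c1,l in((w1,240,275,0),(w1,335,485,0),(w2,155,205,0),(w2,240,400,0)):
    g=cv2.GaussianBlur(cv2.cvtColor(d['frame'],cv2.COLOR_BGR2GRAY),(3,3),0).astype(float)
print('--head')
for n,d in(('w1',w1),('w2',w2),('T',T),('S',S)):
    m,c,s=red(d);P=zpt(d,m); top=P[P[:,2]>0.0795]; r=cv2.minAreaRect((top[:,:2]*1000).astype(np.float32)); print(n,c,'z',np.median(top[:,2]),'cen',np.round(r[0],1),np.round(r[1],1),round(r[2],1))
print('handle')
for n,d,zz in(('w2',w2,.15),('T',T,.15)):
    m=hsv(d,(5,90,25),(18,240,240)); P=zpt(d,m); P=P[(P[:,2]>zz)&(P[:,2]<.16)]; r=cv2.minAreaRect((P[:,:2]*1000).astype(np.float32)); 
    v=np.linalg.svd(P[:,:2]-P[:,:2].mean(0))[2][0]; v*=np.sign(v[1])
    print(n,len(P),np.median(P[:,2]),np.round(r[0],1),np.round(r[1],1),'yaw',np.degrees(np.arctan2(-v[0],v[1])))
# notch walls & cheeks: depth
for n,d in(('w1',w1),('w2',w2)):
    P=zpt(d,np.ones((400,640),bool)); np.save(f'pics/{n}P.npy',P)
```

```text
([[0.6396, -0.1561], [0.5257, 0.1586]], np.float64(0.3346743718935803), np.float64(19.899485331855388)) ([[0.639, -0.1549], [0.525, 0.1589]], np.float64(0.3338648010558452), np.float64(19.961468292042348))
corner tri (array([ 0.64059106, -0.15682951,  0.03218607]), np.float64(0.00045962525855000537)) (array([0.52538504, 0.15926059, 0.03494458]), np.float64(0.000620981178313374))
--head
w1 [311.99204244 205.99734748] z 0.08298535159044951 cen [601.4 -61.7] [34.6 14. ] 17.8
w2 [217.03397028 183.97664544] z 0.08291779782800297 cen [601.8 -61.3] [34.8 15.7] 18.2
T [399.55405405 184.34459459] z 0.08293765012451704 cen [600.6 -59.4] [35.2 15.6] 19.4
S [290.24305556 262.33333333] z 0.08314543214133219 cen [603.5 -61.7] [30.5 16.1] 20.2
handle
w2 2045 0.15444590879194384 [623.5  75.3] [ 14.8 133.9] yaw 19.67055927444282
T 655 0.1544369734490645 [618.3  88.6] [ 13.9 158.5] yaw 19.819806358912313
```

Run:
```python
from h import *
yaw=np.radians(19.8);c,s=np.cos(yaw),np.sin(yaw);R=np.array([[c,-s],[s,c]]);O=np.array([.6186,.0886])
for n in('w1','w2'):
    P=np.load(f'pics/{n}P.npy'); D=(P[:,:2]-O)@R*1000; z=P[:,2]*1000
    near=(abs(D[:,0]+30)<45)&(abs(D[:,1]+205)<35)&(z<150)
    w=near&(z>74)&(z<86); print(n,'notch top: z',np.median(z[w]),'x',np.percentile(D[w,0],[2,98]),'y',np.percentile(D[w,1],[2,98]), 'hist',np.histogram(D[w,1],np.arange(-224,-184,3)))
    f=near&(z>58)&(z<66)&(abs(D[:,1]+205)<6); print(' floor',f.sum(),np.median(z[f]) if f.any() else'')
    k=(abs(D[:,0]+30)<40)&(abs(D[:,1]+135)<30)&(z>88)&(z<96); print(' cheek z',np.median(z[k]),'x',np.percentile(D[k,0],[2,98]),'y',np.percentile(D[k,1],[2,98]))
    j=(abs(D[:,0])<40)&(abs(D[:,1])<60)&(z>85)&(z<112); print(' jar top',j.sum(),np.median(z[j]) if j.any() else '',D[j].min(0) if j.any() else '',D[j].max(0) if j.any() else '')
    m,_,_=red(load(n)); H=zpt(load(n),m);H=H[H[:,2]>.0795]; print(' head',((H[:,:2]-O)@R*1000).min(0),((H[:,:2]-O)@R*1000).max(0))
```

```text
w1 notch top: z 79.5778524422009 x [-49.87489222 -10.64609871] y [-218.33839478 -192.87014659] hist (array([ 0, 17, 79, 96,  0,  0,  0,  0, 56, 83, 56,  0,  0]), array([-224, -221, -218, -215, -212, -209, -206, -203, -200, -197, -194,
       -191, -188, -185]))
 floor 211 61.54573257094348
 cheek z 91.90255304049829 x [-44.92278054 -15.35279819] y [-153.39710567 -108.03509881]
 jar top 248 99.0581215332974 [-14.99227139 -51.30609931] [ 14.53100105 -36.40593565]
 head [ -84.31401083 -143.1610973 ] [ -49.68022244 -128.18478871]
w2 notch top: z 79.21447997813404 x [-49.67470063 -10.45646374] y [-218.19871159 -192.09050363] hist (array([  0,  16,  85, 138,  24,   0,   0,   0,  46,  84, 121,   0,   0]), array([-224, -221, -218, -215, -212, -209, -206, -203, -200, -197, -194,
       -191, -188, -185]))
 floor 85 61.74057009791571
 cheek z 91.8864852587298 x [-44.70642883 -15.59066115] y [-153.27795485 -107.66855056]
 jar top 872 99.41535690342315 [-17.82605761 -50.85349643] [10.74927933 -8.41057884]
 head [ -83.88456358 -143.14126688] [ -49.07539291 -127.38195119]
```

Head, notch, cheeks and handle all agree on one dock pose to about 1 mm (yaw 19.8°). Grasping and drawing the pin now.

```bash
cat >> h.py <<'E'
YAW=np.radians(19.8);_c,_s=np.cos(YAW),np.sin(YAW);RD=np.array([[_c,-_s],[_s,_c]]);OD=np.array([.6186,.0886])
def W(x,y,z): return [*(OD+RD@np.array([x,y])/1000),z/1000+.03]
def st(l):
    from workcell import monitor as m
    p=m.current_ee_pos(); print(l,'t',round(m.current_t(),2),'dock',np.round((p[:2]-OD)@RD*1000,1),round(p[2]*1000-30,1),'F',np.round(m.current_force(),1),'w',round(m.current_gripper_width()*1000,1))
E
python3 - <<'E'
from h import *
from workcell import bot,close
q=qd(YAW,90)
bot.move_ptp(W(-69,-135.3,110),q); st('above')
bot.movel(W(-69,-135.3,43.0),q,speed=.1); st('down')
close(20); st('grip')
bot.movel(W(-69-62,-135.3,43.3),q,speed=.06); st('drawn')
shot('wrist','w3'); shot('scene','s3')
E
```

```text
above t 3.99 dock [ -68.5 -135.4] 110.7 F [ 0.9  0.6 -0.1] w 87.8
down t 4.81 dock [ -68.6 -135.4] 43.5 F [0.9 0.5 0.4] w 88.0
grip t 5.91 dock [ -69.  -135.3] 43.0 F [0.9 0.3 0.4] w 15.3
drawn t 7.09 dock [-130.6 -135.2] 43.3 F [ 0.1  0.3 -0.5] w 15.6
```

```bash
python3 -c "
from h import *
a=load('w3')['frame'];b=load('s3')['frame']
cv2.imwrite('pics/c3.png',np.vstack([cv2.resize(a[130:330,120:520],(800,400)),cv2.resize(b[220:320,220:620],(800,200))]))"
```

```text
(no output)
```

View pics/c3.png

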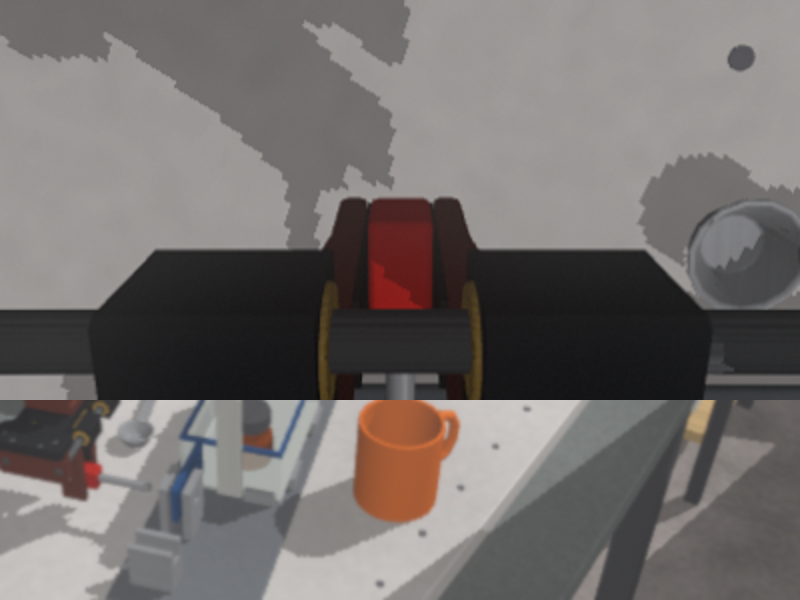

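The pin is drawn: shank straight below the gripper at crop (400,385), and in the scene strip its tip at (152,487) is off the cheek. Now to the notch.

```bash
python3 - <<'E'
from h import *
from workcell import bot,close
q=qd(YAW,90)
bot.movel(W(-133,-135.3,72),q,speed=.12)
bot.movel(W(-133,-205.3,72),q,speed=.12)
bot.movel(W(-75.3,-205.3,72),q,speed=.1); st('over'); 
shot('scene','s4'); 
bot.movel(W(-75.3,-205.3,46),q,speed=.06); st('in'); shot('wrist','w4')
E
python3 -c "
from h import *
a=load('w4')['frame'];b=load('s4')['frame']
cv2.imwrite('pics/c4.png',np.vstack([cv2.resize(a[200:330,190:450],(600,300)),cv2.resize(b[230:330,240:440],(600,300))]))"
```

```text
over t 9.04 dock [ -75.9 -205.2] 71.8 F [ 0.1 -0.9 -0.1] w 15.7
in t 9.68 dock [ -75.5 -205.4] 45.6 F [0.3 0.5 1.1] w 15.7
```

View pics/c4.png

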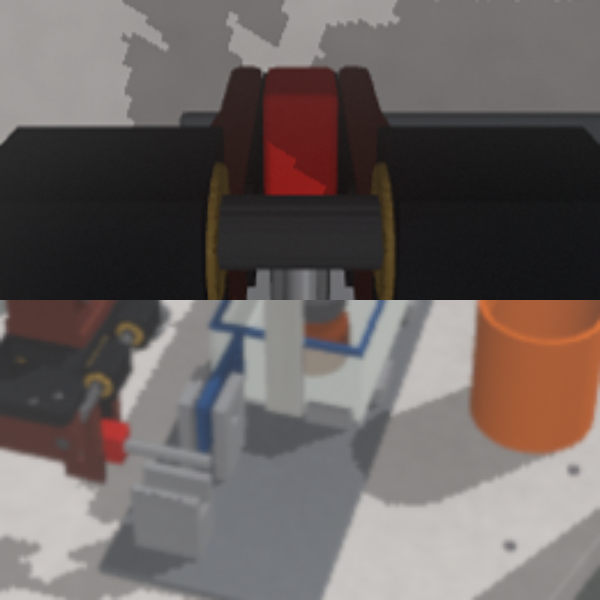

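The shank at (300,285) is centred between the walls, with no contact force. Setting it down.

```bash
python3 - <<'E'
from h import *
from workcell import bot,let_go,monitor
q=qd(YAW,90)
z=38.5
bot.movel(W(-75.3,-205.3,z),q,speed=.05)
while True:
    f=monitor.current_force()[2]; st(z)
    if abs(f)>4 or z<=35.6: break
    z-=.7; bot.movel(W(-75.3,-205.3,z),q,speed=.02)
bot.hold(.2); let_go(); st('open')
bot.movel(W(-75.3,-205.3,120),q,speed=.12); st('up')
shot('wrist','w5'); shot('scene','s5')
E
python3 -c "
from h import *
a=load('w5')['frame'];b=load('s5')['frame']
cv2.imwrite('pics/c5.png',np.vstack([cv2.resize(a[130:330,150:550],(600,300)),cv2.resize(b[230:330,240:440],(600,300))]))
P=zpt(load('w5'),red(load('w5')[0] if 0 else load('w5'))[0]); D=(P[:,:2]-OD)@RD*1000; k=P[:,2]>np.percentile(P[:,2],60)-.003
print(np.percentile(P[:,2],[5,50,95])*1000-30, D[k].min(0),D[k].max(0))"
```

```text
38.5 t 10.03 dock [ -75.5 -205.1] 38.1 F [-0.2  0.4 -0.1] w 15.7
37.8 t 10.28 dock [ -75.2 -205.3] 37.9 F [-0.5  0.5 -1. ] w 15.9
37.099999999999994 t 10.53 dock [ -75.3 -205.2] 37.1 F [-0.3  0.3 -0.8] w 15.7
36.39999999999999 t 10.78 dock [ -75.3 -205.3] 36.4 F [ 0.9 -0.3 -0.5] w 15.8
35.69999999999999 t 11.03 dock [ -75.3 -205.2] 35.6 F [ 0.  -0.3  0.1] w 15.7
34.999999999999986 t 11.28 dock [ -75.3 -205.4] 35.3 F [-1.7  0.8  3.8] w 16.2
open t 12.65 dock [ -75.3 -205.3] 35.0 F [ 0.2 -0.5 -0.8] w 88.0
up t 13.51 dock [ -75.6 -204.9] 119.3 F [ 0.5 -0.1 -0. ] w 87.9
[44.31475346 45.49277419 46.58690977] [ -90.26876978 -212.81512714] [ -55.84622277 -197.97461902]
```

View pics/c5.png

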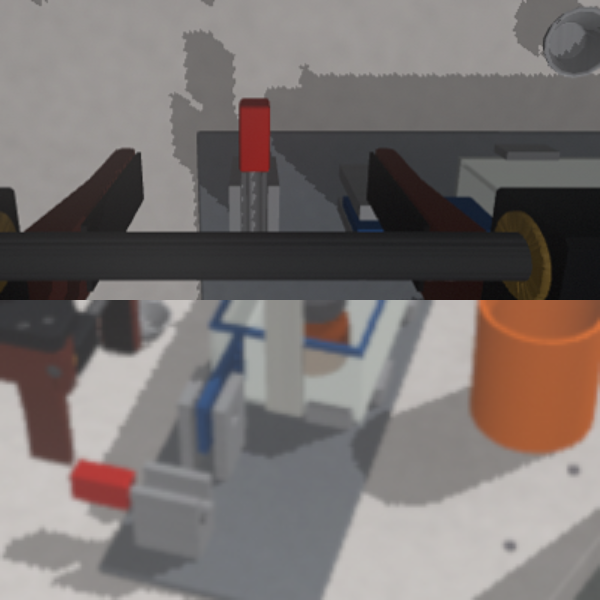

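The pin lies in the notch: head centre at dock (-73, -205.4), top about 45.5 mm, at crop (255,135). Now the handle, gripped 10 mm toward the clevis because the jar stands at y ≈ -28 mm.

```bash
python3 - <<'E'
from h import *
from workcell import bot,close
bot.movel(W(-75.3,-205.3,190),None,speed=.2)
q=qd(YAW,0)
bot.move_ptp(W(0,-10,190),q); st('above'); shot('wrist','w6');shot('top','t6')
bot.movel(W(0,-10,116),q,speed=.12); st('down')
close(55); st('grip')
bot.movel(W(0,-10,121),q,speed=.02); st('5mm'); bot.hold(.2); st('5mm')
shot('scene','s6')
E
python3 -c "
from h import *
a=load('w6')['frame'];b=load('s6')['frame']
cv2.imwrite('pics/c6.png',np.vstack([cv2.resize(a,(480,300)),cv2.resize(b[160:320,220:476],(480,300))]))"
```

```text
above t 15.65 dock [ -0.4 -10.6] 189.6 F [-0.  -0.3  0.4] w 87.9
down t 16.52 dock [  0.3 -10.4] 116.5 F [0.1 0.1 0.8] w 87.9
grip t 17.64 dock [  0.3 -10. ] 116.0 F [ 1.9 -0.4 -1.8] w 13.6
5mm t 18.04 dock [ -0.3 -10. ] 120.8 F [ 0.7 -2.1 -4.5] w 13.6
5mm t 18.24 dock [ -0.2 -10. ] 120.8 F [ 0.7 -0.9 -5. ] w 13.7
```

View pics/c6.png

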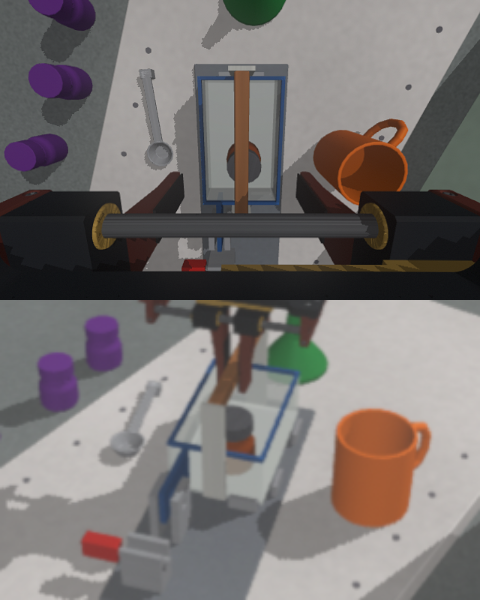

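The wrist view shows the bar at (241,140) between the fingers. The scene view shows the bin gripped, the jar upright at (238,430), and the pin still parked at (110,550). Load is 5 N, as expected, so I lift.

```bash
python3 - <<'E'
from h import *
from workcell import bot
from workcell import monitor
q=qd(YAW,0)
bot.movel(W(0,-10,218),q,speed=.07); bot.hold(.6); st('lifted'); print(monitor.current_wrist_torque())
shot('scene','s7');shot('wrist','w7');shot('top','t7')
d=load('w7'); m=hsv(d,(5,90,25),(18,240,240)); P=zpt(d,m); P=P[(P[:,2]>.2)]; D=np.c_[(P[:,:2]-OD)@RD*1000,P[:,2]*1000-30]; D=D[abs(D[:,0])<9]
print(len(D),D.min(0),D.max(0),'slope',np.polyfit(D[:,1],D[:,2],1) )
E
python3 -c "
from h import *
a=load('w7')['frame'];b=load('s7')['frame']
cv2.imwrite('pics/c7.png',np.vstack([cv2.resize(a,(480,300)),cv2.resize(b[130:320,180:484],(480,300))]))"
```

```text
lifted t 20.43 dock [  0. -10.] 218.0 F [ 0.1 -0.1 -4.4] w 13.8
[-0.08917322 -0.02045469  0.04723595]
7535 [ -8.97850769 -60.043923   201.72688162] [  8.98243547  78.2292133  307.49112305] slope [-4.76673941e-02  2.30759464e+02]
```

View pics/c7.png

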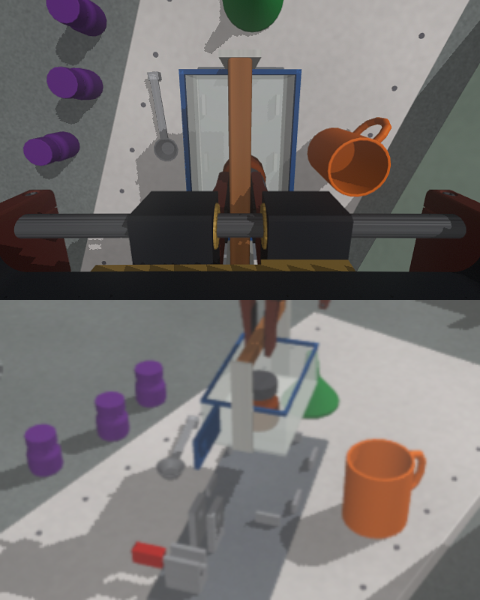

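View pics/t7.png

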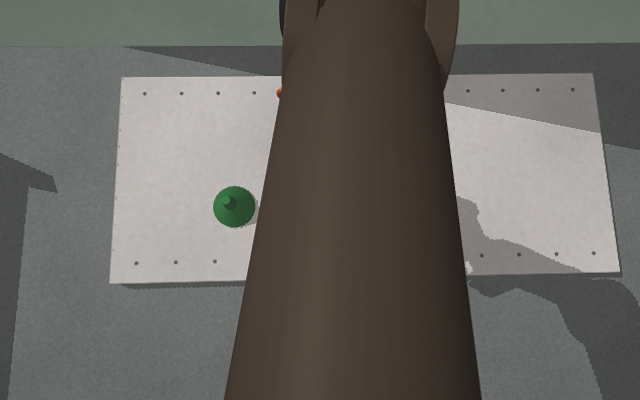

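The bin is lifted with the jar upright at (263,392) in the scene strip. The pin is parked, and the mug, funnel and spoon look unmoved. My tilt fit included finger pixels, so I redo it, then hand in.

Run:
```python
from h import *
from workcell import monitor
d=load('w7'); P=zpt(d,hsv(d,(5,90,25),(18,240,240))); D=np.c_[(P[:,:2]-OD)@RD*1000,P[:,2]*1000-30]
D=D[(abs(D[:,0])<6)&(D[:,1]>12)&(D[:,1]<75)&(abs(D[:,2]-226)<9)]; print(len(D),'bar tilt deg',np.degrees(np.arctan(np.polyfit(D[:,1],D[:,2],1)[0])),'top',np.median(D[:,2]),'x drift',np.polyfit(D[:,1],D[:,0],1)[0])
P=zpt(d,hsv(d,(105,100,30),(125,255,200)));D=np.c_[(P[:,:2]-OD)@RD*1000,P[:,2]*1000-30];D=D[(abs(D[:,2]-168)<10)&(D[:,1]>-20)]
for s in(-1,1): print('rim',s,np.median(D[D[:,0]*s>40],0))
S0=load('scene0');S7=load('s7')
for n,lo,hi in(('mug',(6,150,80),(14,255,255)),('funnel',(50,100,30),(80,255,255))):
    for q in(S0,S7):
        m=hsv(q,lo,hi).astype(np.uint8); m[:,480:]=0; n_,l,s,c=cv2.connectedComponentsWithStats(m); i=1+np.argmax(s[1:,4]); print(n,s[i],c[i].round(1))
st('now'); print(np.abs(monitor.current_qd()).max())
```

```text
3791 bar tilt deg 0.04373962760560718 top 226.79508113431177 x drift 0.000491354854903336
rim -1 [-47.88530535  40.94534419 167.7250937 ]
rim 1 [ 47.44529269  36.69398003 167.84283115]
mug [ 398  218   51   62 2343] [419.9 248.2]
mug [ 398  219   51   61 2343] [419.9 248.2]
funnel [365 163  29  40 597] [378.6 187. ]
funnel [373 179  21  25 299] [383.6 193.5]
now t 20.57 dock [  0. -10.] 218.0 F [-0.4 -0.1 -5.2] w 13.8
0.001989387673793608
```

```bash
python3 -c "
from workcell import ticket
print(ticket.finish_job())"
```

```text
the job is handed in; nothing more can be done
None
```

I drew the pin straight out by 62 mm, laid it in the notch and let go while the bin was still seated. Then I lifted the bin by its handle about 102 mm and handed in the job at about 20.6 s, still holding it.

**Pin:** after release its head centre was at dock (-73, -205.4) mm with the head top about 45.5 mm above the ledge, as expected for parked. The last scene view still showed it there.

**Bin:** the handle bar tilted 0.04°, the two rims stood within 0.1 mm of each other in height, the load was about 5 N, and the arm was still. The jar was upright.

**Other objects:** the mug was at the same pixels as before. The funnel was partly hidden behind the bin in the scene view, so its position there disagreed, but the top view showed it in the same place as at the start. The spoon I judged only by eye; it looked unmoved.

**Checks that failed or disagreed:** the first tilt fit was spoiled by finger pixels, so I redid it with those removed. The first handle fit from the top view was also off, and the wrist and depth measurements replaced it. My hand-picked base-plate corners were 3–4 mm off along y from the dock position I used. That position was confirmed to about 1 mm by the head, notch, cheeks and handle. The pin also touched the notch floor about 1 mm lower than planned, with a force of about 4 N.

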